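Brush out the grit can and make up the dispatch board

ROBOT

A 6-joint arm with a two-finger parallel gripper is mounted at the origin on the work surface. World frame = base frame: x ahead of the robot, y to its left, z up, the work surface at z = 0. Lengths are in m, angles in rad, forces in N, time in s.
With the tool pointing down it reaches from about 0.275 to 0.825 m from the base axis. Payload 4.9 kg.
Tool frame: the origin (TCP) lies midway between the tips of the shut fingers; the grasp point (between the pads) lies 19 mm behind it (bot.grip_depth is the distance from the TCP to the grasp point, in m); y points along the fingers, x is the direction in which the jaws open and shut, and the axes are right-handed (so a half turn about y gives the same grasp; the last joint's range is limited). The gripper opens to 85 mm and grips with 20 to 120 N. Pads are 22 mm wide; open, the fingers measure 114 mm over their backs; the gripper's body (76 mm by 85 mm) begins 54 mm behind the grasp point. The pads swing forward as they close: fully open they stand 13 mm farther back than shut.
Start: joints at [1.031, 0.326, -0.193, 1.052, 0, 1.437], TCP at [0.217, 0.505, 0.231] pointing down, gripper open.
Joint ranges: [-2.65, 2.65], [-0.97, 1.79], [-1.3, 1.35], [-1.93, 2.1], [-1.47, 1.37], [-3.14, 3.14]. Speed limits (rad/s): [2.57, 2.57, 3.14, 3.14, 3.14, 3.14].

INTERFACE

Orientations are given as a unit quaternion [w, x, y, z].
In Python, from cell import bot gives the robot as it stands. Calls block until the motion is done:
- bot.move_pose(position, orientation): joint-space move of the TCP to a pose.
- bot.move_linear(position, speed=0.15, rotation=None, until_force=None): straight line of the TCP; rotation=None keeps the orientation; speed is the mean speed in m/s. With until_force (N) it stops when the force on the tool has changed by that much, and returns True; else False.
- bot.goto_joints(angles): joint-space move.
- bot.set_gripper(opening, grasp_force=None): opening from 0.0 (shut) to 1.0 (fully open); grasp_force is the grip in N (None keeps the last); returns when the fingers have stopped.
- bot.wait(seconds).
- bot.solve_ik(position, orientation): joint angles nearest the present ones, or None.
- bot.camera(name): name is "side" or "top"; returns the picture (384x512x3 uint8, red, green, blue); there is no depth.
- bot.calibration(name): a dict with "mtx" (3x3 intrinsics, pixels), "extrinsics" (4x4, takes a point from world to camera coordinates). Camera axes: x right, y down, z forward; pixel columns grow to the right and rows downward; lengths in m; the calibration is good to about 2 mm. A picture is of the moment at which its call begins. calibration takes no time and is no camera call.
A pose or a line that the arm cannot do raises bot.PlanningError and nothing moves.
- bot.close_job(): hands the job in, once; it reports no verdict.
Trained networks look in the newest picture that a camera, given by its name, has taken for a name from the list of things; names that differ only in an ending like _2 or _b are one class to them, and where a whole thing is asked for, a point or a joint stands for the part that bears it (a point fixed in the world has none). Each returns a list of dicts, best first, with "confidence" (0 to 1); they miss things now and then, are a little off and sometimes report something else, mostly with a low value. They report only what shows in the picture. A call takes as long as a camera call. They do not tell look-alikes from the thing itself.
- bot.search_frame(camera, thing): "bbox" ([left, top, width, height] in pixels, round what is visible of it).
Readings, each from a call of its own:
- bot.read_clock(): time.
- bot.read_joint_positions(): joint angles.
- bot.read_joint_vel(): joint speeds.
- bot.read_joint_efforts(): joint torques, N m.
- bot.read_position(): TCP position.
- bot.read_tool_rot(): TCP orientation.
- bot.read_ft_force(): force on the tool from outside, world axes, zero at the start.
- bot.read_moment(): the same for the moment, N m.
- bot.read_gripper_width(): opening from 0.0 (shut) to 1.0 (fully open).
Only numpy, scipy, OpenCV 4.12 (cv2) and the standard library are available. Lean on these libraries where they do the work, as an engineer would, in place of code of your own. Each camera call takes 0.05 s, during which the arm holds its last target.

TASK

Make up the set on the plywood dispatch board. Brush out the open steel can with three full strokes of the long brush, each right down to the can's floor and back up to its rim, stand the brush in its pot again, and only then set the can upright on the board; also stand every white carton upright on its small end (its 110 mm length vertical) on the board, lifting the piled ones off from the top so that those beneath are not dragged. Never tip the can over, and leave the disc stacks and the tape roll alone.

Things in the scene. Friction and masses are not known exactly. Their poses are not given: they have to be found in the camera images.
- board: plywood dispatch board fixed flat on the bench, 200 (x) x 340 (y) x 6 mm thick; origin at the centre of its underside, z up. The cartons and the can are to stand wholly on it, in any places
- low: white carton 110 x 55 x 28 mm, 100 to 200 g. Origin at its centre; x along the 110 mm length, y along the 55 mm width, z through the 28 mm thickness. At the start it lies flat, length roughly across the robot (along world y), on the bench, the lowest of the overlapping pile
- mid: white carton 110 x 55 x 28 mm, 100 to 200 g. Origin at its centre; x along the 110 mm length, y along the 55 mm width, z through the 28 mm thickness. At the start it lies flat, length roughly across the robot (along world y), on the lowest carton, shifted about 25 mm towards the left (+y, the carton's own +x), so that its +x end overhangs the carton beneath
- top: white carton 110 x 55 x 28 mm, 100 to 200 g. Origin at its centre; x along the 110 mm length, y along the 55 mm width, z through the 28 mm thickness. At the start it lies flat, length roughly across the robot (along world y), on the middle carton, shifted another 25 mm or so the same way, its +x end overhanging; may be absent
- single: white carton 110 x 55 x 28 mm, 100 to 200 g. Origin at its centre; x along the 110 mm length, y along the 55 mm width, z through the 28 mm thickness. At the start it lies flat, length roughly across the robot (along world y), alone on the bench beyond the pile; may be absent
- can: open steel can, loose, standing on the bench: outer diameter 64, height 100, wall 3.5, floor 4 mm thick, 250 to 480 g. Origin at the centre of its underside, z up. May be taken from above across its rim
- pot: grey plastic brush pot fixed to the bench: outer diameter 62, inner diameter 50, height 65, floor 6 mm thick. Origin at the centre of its underside, z up. Can and pot may have changed places
- brush: long brush, 180 mm, standing upright in the pot head down: head diameter 34 and 50 mm tall, a ferrule diameter 24 up to 64 mm, then a round wooden handle of diameter 18 from 64 to 180 mm. The head is stiff with a flat foot. Origin at the centre of the head's underside, z along the handle. About 90 g, its mass mostly in the head
- discs_a: tall stack of yellow polishing discs, diameter 90, height 64 mm, origin at the centre of its underside; not part of the job
- discs_b: stack of blue polishing discs, diameter 90, height 40 mm, origin at the centre of its underside; not part of the job
- tape: tape roll lying flat, diameter 90, height 24 mm, origin at the centre of its underside; not part of the job
There are look-alikes about, which are no part of the job. There is more than one size of the can; the job needs the smaller. Leave any pink look-alike of the low alone.

How it is judged:
On the way, in this order (a step that is already met when the one before it is completed fails the run):
1. first stroke: brush head down at the floor of the can (horizontal distance between brush and can below 0.025 m and z of brush in the frame of can below 0.017 m), for 0.05 s.
2. first stroke: brush head back up at the can's rim, above the can (horizontal distance between brush and can below 0.025 m and z of brush in the frame of can above 0.065 m), for 0.05 s.
3. second stroke: brush head down at the floor of the can (all of step 1), for 0.05 s.
4. second stroke: brush head back up at the can's rim, above the can (all of step 2), for 0.05 s.
5. third stroke: brush head down at the floor of the can (all of step 3), for 0.05 s.
6. third stroke: brush head back up at the can's rim, above the can (all of step 4), for 0.05 s.
7. brush standing in its pot again, let go (horizontal distance between brush and pot below 0.02 m and z of brush in the frame of pot below 0.016 m and angle between brush's own z axis and vertical below 0.45 rad and contact force between the fingers and brush below 0.2 N), for 0.2 s.
8. can standing on the board, let go (angle between can's own z axis and vertical below 0.1 rad and z of can in the frame of board between 0 and 0.012 m and x of can in the frame of board between -0.085 and 0.085 m and y of can in the frame of board between -0.155 and 0.155 m and linear speed of can below 0.02 m/s and contact force between the fingers and can below 0.2 N), for 0.2 s.
At the end, for the whole second after the job is handed in: every carton present stands on a small end on the board (within 7 degrees of vertical, centre 15 mm in from its edges), the can stands upright on the board (axis 15 mm in from its edges), the brush stands head down in its pot (leaning at most 25 degrees); all released and at rest (all of step 7 and all of step 8 and (angle between low's own x axis and vertical below 0.12 rad or angle between low's own x axis and vertical above 3.02 rad) and z of low in the frame of board between 0.054 and 0.069 m and x of low in the frame of board between -0.085 and 0.085 m and y of low in the frame of board between -0.155 and 0.155 m and linear speed of each of low, mid, top, single below 0.02 m/s and contact force between the fingers and low below 0.2 N and (angle between mid's own x axis and vertical below 0.12 rad or angle between mid's own x axis and vertical above 3.02 rad) and z of mid in the frame of board between 0.054 and 0.069 m and x of mid in the frame of board between -0.085 and 0.085 m and y of mid in the frame of board between -0.155 and 0.155 m and contact force between the fingers and mid below 0.2 N and (angle between top's own x axis and vertical below 0.12 rad or angle between top's own x axis and vertical above 3.02 rad) and z of top in the frame of board between 0.054 and 0.069 m and x of top in the frame of board between -0.085 and 0.085 m and y of top in the frame of board between -0.155 and 0.155 m and contact force between the fingers and top below 0.2 N and (angle between single's own x axis and vertical below 0.12 rad or angle between single's own x axis and vertical above 3.02 rad) and z of single in the frame of board between 0.054 and 0.069 m and x of single in the frame of board between -0.085 and 0.085 m and y of single in the frame of board between -0.155 and 0.155 m and contact force between the fingers and single below 0.2 N); the robot touches nothing.
It fails at once if the can is tipped over (more than 40 degrees) (angle between can's own z axis and vertical above 0.7 rad).
It fails at once if the low carton is dragged more than 20 mm on its place in the pile, instead of the mid one being lifted off it cleanly (or of being lifted itself) (distance of low from where it was at the start of the episode above 0.02 m and contact force between low and mid above 0.05 N and angle between low's own x axis and vertical between 1.2 and 1.94 rad and angle between mid's own x axis and vertical between 1.2 and 1.94 rad and height (world z) of low between 0.01 and 0.019 m).
It fails at once if the mid carton is dragged more than 20 mm on its place in the pile, instead of the top one being lifted off it cleanly (or of being lifted itself) (distance of mid from where it was at the start of the episode above 0.02 m and contact force between mid and top above 0.05 N and angle between mid's own x axis and vertical between 1.2 and 1.94 rad and angle between top's own x axis and vertical between 1.2 and 1.94 rad and height (world z) of mid between 0.038 and 0.047 m).
It fails at once if a disc stack or the tape roll is moved more than 30 mm (distance of any of discs_a, discs_b, tape from where it was at the start of the episode above 0.03 m).
Of top, single only 1 to 2 are there at a start; the rules pass over those that are not, and their reading is None.
At some moment in a run one of can, single may be knocked a few centimetres aside while the robot is not near it.
It also fails if it takes over 210 s, if anything falls off the work surface, if the arm or the gripper's body presses on something with over 40 N, if the wrist force passes 120 N, or if a joint passes its speed limit or range.

## Working session

There is one attempt and no reset: what is moved stays moved. The work goes in short steps, each a Python script; the robot and the scene stay as the last script left them, time stands still between calls to the robot, and variables do not carry over. Pictures are saved under pics/ and viewed, and the job is handed in when it is done.

```bash
ls; mkdir -p pics; python3 - <<'E'
from cell import bot
import cv2
for c in("top","side"):
    im=bot.camera(c); cv2.imwrite(f"pics/{c}0.png",im[:,:,::-1])
    cal=bot.calibration(c); print(c,cal["mtx"],cal["extrinsics"])
    for t in["low","can","pot","brush","board","discs_a","tape"]:
        print(t,[(round(d["confidence"],2),[int(v) for v in d["bbox"]]) for d in bot.search_frame(c,t)])
print(bot.read_clock(),bot.grip_depth,bot.read_tool_rot())
E
```

```text
pics
top [[457.21810174   0.         242.27946599]
 [  0.         457.21810174 189.05232761]
 [  0.           0.           1.        ]] [[ 0.00185088 -0.99959318  0.02846125 -0.01267171]
 [-0.98629316 -0.00652067 -0.16487354  0.53560854]
 [ 0.16499205 -0.02776597 -0.98590399  1.07100182]
 [ 0.          0.          0.          1.        ]]
low [(0.95, [135, 265, 51, 38]), (0.82, [135, 217, 46, 26])]
can [(0.94, [219, 135, 29, 30]), (0.74, [135, 69, 40, 49]), (0.49, [294, 94, 37, 41])]
pot [(0.67, [217, 200, 27, 28]), (0.34, [264, 156, 136, 89]), (0.26, [218, 132, 31, 33])]
brush [(0.55, [226, 205, 10, 19])]
board [(0.95, [263, 158, 136, 86])]
discs_a [(0.87, [196, 81, 37, 43]), (0.83, [294, 95, 36, 39])]
tape [(0.67, [238, 90, 34, 33])]
side [[399.53752994   0.         256.91338779]
 [  0.         399.53752994 191.14685433]
 [  0.           0.           1.        ]] [[-0.97214817 -0.23429703  0.00572985  0.54208969]
 [-0.17756046  0.72033842 -0.67051088  0.14481322]
 [ 0.15297127 -0.65285332 -0.74187757  0.71415366]
 [ 0.          0.          0.          1.        ]]
low [(0.89, [356, 289, 62, 82]), (0.84, [291, 278, 32, 35])]
can [(0.9, [57, 214, 78, 92]), (0.8, [202, 166, 34, 59]), (0.51, [146, 159, 47, 38])]
pot [(0.77, [285, 195, 33, 45]), (0.58, [292, 277, 31, 52]), (0.39, [119, 180, 57, 59])]
brush [(0.55, [292, 158, 20, 60])]
board [(0.58, [236, 94, 115, 108])]
discs_a [(0.89, [120, 181, 54, 58]), (0.76, [178, 116, 43, 42])]
tape [(0.7, [147, 161, 46, 36]), (0.56, [269, 286, 51, 81])]
0.8 0.0187 [ 0.59051361 -0.59046904 -0.3890024   0.38899501]
```

View pics/top0.png

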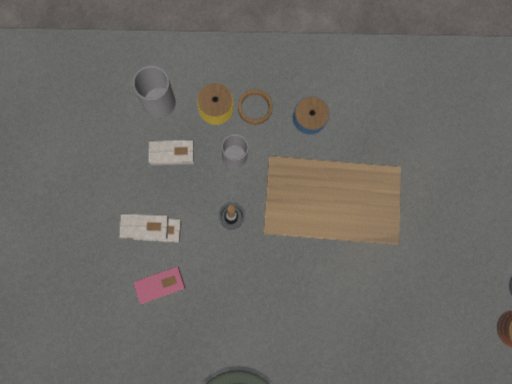

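View pics/side0.png

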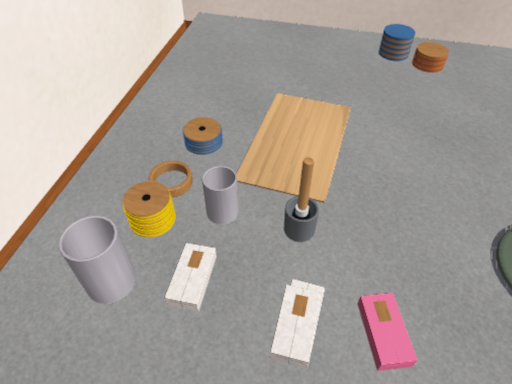

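```bash
python3 - <<'E'
import cv2
a=cv2.imread("pics/top0.png")[180:330,100:280]
cv2.imwrite("pics/topcrop.png",cv2.resize(a,None,fx=4,fy=4,interpolation=cv2.INTER_CUBIC))
a=cv2.imread("pics/side0.png")[150:384,190:430]
cv2.imwrite("pics/sidecrop.png",cv2.resize(a,None,fx=2.5,fy=2.5,interpolation=cv2.INTER_CUBIC))
E
```

```text
(no output)
```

View pics/topcrop.png

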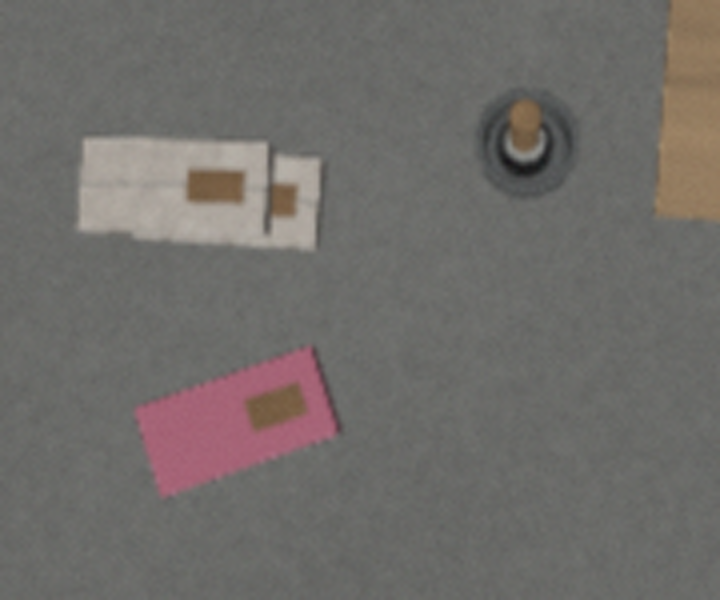

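View pics/sidecrop.png

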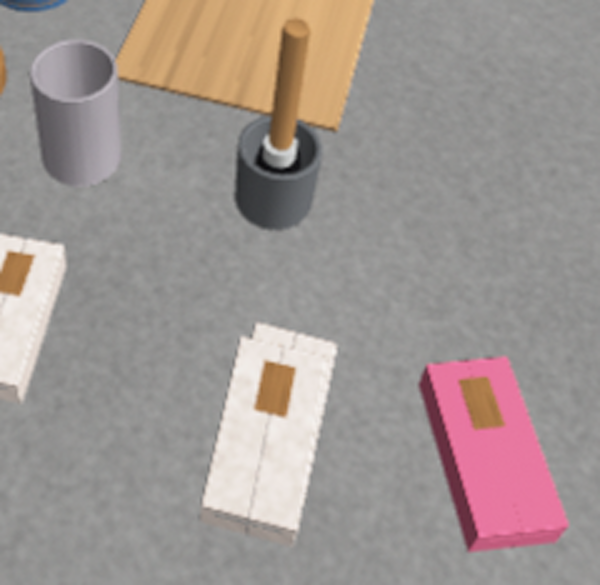

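The top view shows:
- pink carton at (160,285), left alone
- pile of two white cartons at (150,228); only one step is visible, so it is low + mid with no top
- single at (171,152)
- small can at (235,152), large look-alike can at (155,92)
- pot with brush at (231,215)
- board at (333,200)

Next I'll locate these precisely with an edge fit over both cameras.

```bash
cat > h.py <<'E'
import numpy as np,cv2
from scipy.optimize import minimize
from scipy.spatial.transform import Rotation as R
from cell import bot
CAL={c:bot.calibration(c) for c in("top","side")}
def proj(c,P):
    k=CAL[c];X=np.atleast_2d(P)@k["extrinsics"][:3,:3].T+k["extrinsics"][:3,3]
    u=X@k["mtx"].T; return u[:,:2]/u[:,2:]
def ray(c,uv,z):
    k=CAL[c];E=k["extrinsics"];Rm=E[:3,:3];o=-Rm.T@E[:3,3]
    d=Rm.T@np.linalg.inv(k["mtx"])@np.array([uv[0],uv[1],1.]);return o+d*(z-o[2])/d[2]
def grad(im,s):
    g=cv2.GaussianBlur(im.astype(np.float32),(0,0),s);m=0
    for i in range(3):
        m=np.maximum(m,np.hypot(cv2.Sobel(g[:,:,i],-1,1,0),cv2.Sobel(g[:,:,i],-1,0,1)))
    return np.minimum(m,120.)
def outline(P2):
    h=cv2.convexHull(P2.astype(np.float32))[:,0]
    h=np.vstack([h,h[:1]]);o=[]
    for a,b in zip(h[:-1],h[1:]):
        n=max(1,int(np.linalg.norm(b-a)*2));o.append(a+(b-a)*np.arange(n)[:,None]/n)
    return np.vstack(o)
t=np.linspace(0,2*np.pi,80,endpoint=False)
def circ(r,z): return np.c_[r*np.cos(t),r*np.sin(t),0*t+z]
def cyl(r,h): return [np.vstack([circ(r,0),circ(r,h)]),circ(r,h)]
def box(l,w,h):
    c=np.array([[sx*l/2,sy*w/2,z] for sx in(-1,1) for sy in(-1,1) for z in(0,h)]);return [c,c[c[:,2]>0]]
CARTON=box(.11,.055,.028);CAN=cyl(.032,.1)+[circ(.0285,.1)];POT=cyl(.031,.065);BOARD=box(.2,.34,.006)
def fit(ims,model,x0,y0,yaw0=None,z=0.,cams=("top","side"),rng=.02):
    def place(p):
        th=p[2] if len(p)>2 else 0;c,s=np.cos(th),np.sin(th);M=np.array([[c,-s,0],[s,c,0],[0,0,1]])
        return [m@M.T+[p[0],p[1],z] for m in model]
    def cost(p,G):
        v=0
        for c in cams:
            for m in place(p):
                q=outline(proj(c,m)).astype(np.float32)
                v-=cv2.remap(G[c],q[:,0].copy(),q[:,1].copy(),cv2.INTER_LINEAR).mean()
        return v
    p=np.array([x0,y0]+([] if yaw0 is None else [yaw0]))
    for s in(3.,1.2):
        G={c:grad(ims[c],s) for c in cams}
        if s==3.:
            best=min(((cost(np.r_[p[0]+a,p[1]+b,[p[2]+g] if len(p)>2 else []],G),a,b,g) for a in np.linspace(-rng,rng,7) for b in np.linspace(-rng,rng,7) for g in([0] if len(p)<3 else (-.15,-.07,0,.07,.15))))
            p[0]+=best[1];p[1]+=best[2]
            if len(p)>2:p[2]+=best[3]
        S=np.vstack([p]+[p+e for e in np.diag([.004,.004,.06][:len(p)])])
        r=minimize(cost,p,args=(G,),method="Nelder-Mead",options=dict(initial_simplex=S,xatol=1e-4,fatol=1e-3));p=r.x
    return p,r.fun
def shots(): return {c:bot.camera(c) for c in("top","side")}
def save(name,im,scale=1,crop=None,draw=()):
    im=np.ascontiguousarray(im[:,:,::-1]);
    im=cv2.resize(im,None,fx=scale,fy=scale,interpolation=cv2.INTER_CUBIC)
    for q in draw:
        cv2.polylines(im,[np.round((q+.5)*scale*8).astype(np.int32).reshape(-1,1,2)],True,(0,255,0),1,cv2.LINE_AA,3)
    if crop: im=im[int(crop[1]*scale):int(crop[3]*scale),int(crop[0]*scale):int(crop[2]*scale)]
    cv2.imwrite(f"pics/{name}.png",im)
E
python3 - <<'E'
from h import *
ims={c:cv2.imread(f"pics/{c}0.png")[:,:,::-1].copy() for c in("top","side")}
D={c:[] for c in ims}
def rep(n,model,uv,zz,yaw=None,z=0.):
    g=ray("top",uv,zz)
    for cams in(("top","side"),("top",),("side",)):
        p,f=fit(ims,model,g[0],g[1],yaw,z,cams)
        print(n,cams[0][0]+str(len(cams)),p.round(4),round(f,1))
        if len(cams)==2:
            th=p[2] if len(p)>2 else 0;M=R.from_euler("z",th).as_matrix()
            for c in D:
                for m in model: D[c].append(outline(proj(c,m@M.T+[p[0],p[1],z])))
rep("board",BOARD,(333,200),.006,0.)
rep("can",CAN,(235,145),.1)
rep("pot",POT,(231,217),.065)
rep("mid",CARTON,(144,226),.056,1.57,.028)
rep("low",CARTON,(157,229),.028,1.57,0.)
rep("single",CARTON,(171,152),.028,1.57,0.)
rep("discs_b",cyl(.045,.04),(312,110),.04)
for u,c in(((231,208),"top"),((307,160),"side")): print("handle top",ray(c,u,.186))
save("fit_top",ims["top"],3,(100,50,280,250),D["top"])
save("fit_side",ims["side"],2.5,(150,110,400,350),D["side"])
E
```

```text
board t2 [ 0.5166 -0.2404 -0.0753] -379.0
board t1 [ 0.5169 -0.2411 -0.0763] -154.9
board s1 [ 0.5163 -0.2381 -0.0752] -229.6
can t2 [0.6277 0.0116] -317.5
can t1 [6.814e-01 5.000e-04] -115.3
can s1 [0.6275 0.0125] -229.2
pot t2 [0.4712 0.0148] -290.2
pot t1 [0.4684 0.0161] -102.9
pot s1 [0.4715 0.0138] -194.8
mid t2 [0.4411 0.2163 1.5067] -394.3
mid t1 [0.4419 0.2259 1.505 ] -216.5
mid s1 [0.4411 0.2161 1.5187] -215.5
low t2 [0.4403 0.2004 1.5047] -350.3
low t1 [0.4444 0.2312 1.5131] -208.8
low s1 [0.4403 0.2005 1.5108] -175.6
single t2 [0.6323 0.1697 1.5989] -414.2
single t1 [0.6332 0.1698 1.6068] -217.0
single s1 [0.631  0.169  1.6073] -203.4
discs_b t2 [ 0.7332 -0.1847] -376.1
discs_b t1 [ 0.7341 -0.186 ] -150.7
discs_b s1 [ 0.732  -0.1822] -235.2
handle top [0.47130248 0.01730541 0.186     ]
handle top [0.47202243 0.01967178 0.186     ]
```

View pics/fit_top.png

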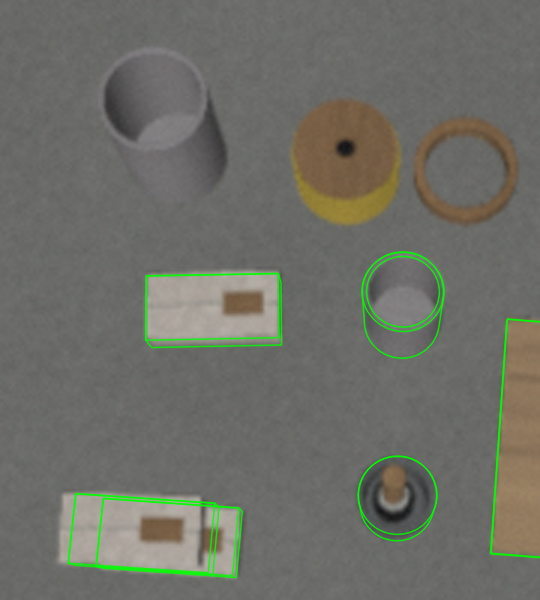

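View pics/fit_side.png

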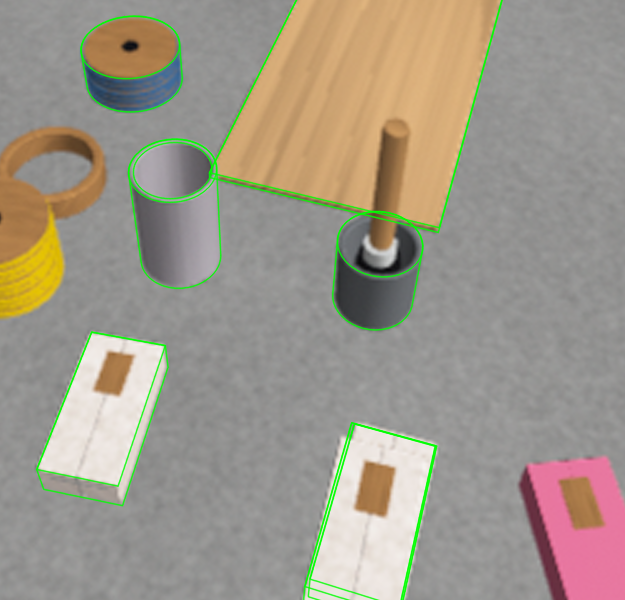

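```bash
python3 - <<'E'
from h import *
ims={c:cv2.imread(f"pics/{c}0.png")[:,:,::-1].copy() for c in("top","side")}
# mid end edges: crop corner px (crop4 offset 100,180)
cr=np.array([[84,137],[79,231],[268,141],[265,238]])/4+[100,180]-.4
for z in(.056,.084):
    P=np.array([ray("top",u,z) for u in cr]);print(z,P[:,:2].round(4).tolist(),"len",np.linalg.norm(P[0]-P[2]),np.linalg.norm(P[1]-P[3]),P.mean(0))
lr=np.array([[322,158],[317,250]])/4+[100,180]-.4
print([ray("top",u,.028).round(4) for u in lr])
D={c:[] for c in ims}
for (x,y,z,th) in((.4415,.2261,.028,1.505),(.4390,.1985,0,1.513)):
    M=R.from_euler("z",th).as_matrix()
    for c in D: D[c].append(outline(proj(c,CARTON[1]@M.T+[x,y,z])))
save("p_top",ims["top"],6,(110,200,190,250),D["top"])
save("p_side",ims["side"],5,(260,270,340,384),D["side"])
E
```

```text
0.056 [[0.4721, 0.2789], [0.4165, 0.2793], [0.4703, 0.1701], [0.4128, 0.1702]] len 0.10886861026358387 0.10921946392764534 [0.44293401 0.22460788 0.056     ]
0.084 [[0.469, 0.2723], [0.4149, 0.2727], [0.4672, 0.1662], [0.4112, 0.1663]] len 0.10606832008799416 0.1064101491850462 [0.44058432 0.2193595  0.084     ]
[array([0.4631, 0.1408, 0.028 ]), array([0.4073, 0.1425, 0.028 ])]
```

View pics/p_top.png

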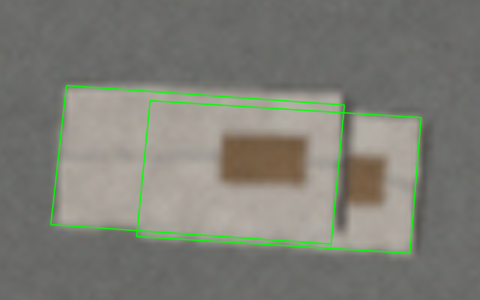

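View pics/p_side.png

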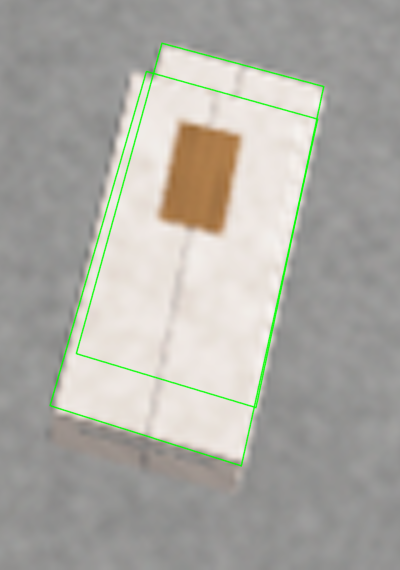

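```bash
cat >> h.py <<'E'
def quat(a,j):
    a=np.array(a,float);a/=np.linalg.norm(a);j=np.array(j,float);j-=a*(j@a);j/=np.linalg.norm(j)
    q=R.from_matrix(np.c_[j,a,np.cross(j,a)]).as_quat();return np.r_[q[3],q[:3]]
DOWN=[0,0,-1]
def jaw(th): return [np.cos(th),np.sin(th),0]
E
python3 - <<'E'
from h import *
print(R.from_quat(np.roll(bot.read_tool_rot(),-1)).as_matrix().round(2).tolist())
def t(n,p,q):
    s=bot.solve_ik(p,q);print(n,None if s is None else np.round(s,2))
for th in(0,np.pi/2,np.pi,-np.pi/2):
    t(f"brush {th:.2f}",[.472,.018,.127],quat(DOWN,jaw(th)))
    t("brush hi",[.628,.012,.25],quat(DOWN,jaw(th)))
for s in(1,-1):
    t("mid",[.443,.215,.033],quat(DOWN,[s,0,0]));t("single",[.632,.17,.006],quat(DOWN,[s,0,0]))
    for ang in(-.25,-.43,-.61):
      for el in (0,-20,-35):
        e=np.radians(el)
        a=[np.cos(ang)*np.cos(e),np.sin(ang)*np.cos(e),np.sin(e)]
        for z in (.085,.3):t(f"place{s} {ang} el{el} z{z}",[.56*np.cos(ang),.56*np.sin(ang),z],quat(a,[-s*np.sin(ang),s*np.cos(ang),0]))
E
```

```text
[[0.39, -0.0, -0.92], [0.92, 0.0, 0.39], [0.0, -1.0, 0.0]]
brush 0.00 [-0.12  0.29 -0.54  0.74  0.    1.45]
brush hi [-0.1   0.46  0.06  1.17  0.    1.47]
brush 1.57 [-0.12  0.29 -0.54  0.74  0.   -0.12]
brush hi [-0.1   0.46  0.06  1.17  0.   -0.1 ]
brush 3.14 [-0.12  0.29 -0.54  0.74  0.   -1.69]
brush hi [-0.1   0.46  0.06  1.17  0.   -1.67]
brush -1.57 [-0.12  0.29 -0.54  0.74  0.    3.02]
brush hi [-0.1   0.46  0.06  1.17  0.    3.04]
mid [ 0.3   0.46 -0.59  0.53  0.    1.87]
single [ 0.15  0.72 -0.15  0.7   0.    1.72]
place1 -0.25 el0 z0.085 None
place1 -0.25 el0 z0.3 None
place1 -0.25 el-20 z0.085 None
place1 -0.25 el-20 z0.3 None
place1 -0.25 el-35 z0.085 None
place1 -0.25 el-35 z0.3 [-0.49 -0.19 -1.08 -0.26  0.19 -0.14]
place1 -0.43 el0 z0.085 None
place1 -0.43 el0 z0.3 None
place1 -0.43 el-20 z0.085 None
place1 -0.43 el-20 z0.3 None
place1 -0.43 el-35 z0.085 None
place1 -0.43 el-35 z0.3 [-0.67 -0.19 -1.08 -0.26  0.19 -0.14]
place1 -0.61 el0 z0.085 None
place1 -0.61 el0 z0.3 None
place1 -0.61 el-20 z0.085 None
place1 -0.61 el-20 z0.3 None
place1 -0.61 el-35 z0.085 None
place1 -0.61 el-35 z0.3 [-0.85 -0.19 -1.08 -0.26  0.19 -0.14]
mid [ 0.3   0.46 -0.59  0.53  0.   -1.27]
single [ 0.15  0.72 -0.15  0.7   0.   -1.42]
place-1 -0.25 el0 z0.085 None
place-1 -0.25 el0 z0.3 None
place-1 -0.25 el-20 z0.085 None
place-1 -0.25 el-20 z0.3 None
place-1 -0.25 el-35 z0.085 None
place-1 -0.25 el-35 z0.3 [-0.49 -0.19 -1.08 -0.26  0.19  3.  ]
place-1 -0.43 el0 z0.085 None
place-1 -0.43 el0 z0.3 None
place-1 -0.43 el-20 z0.085 None
place-1 -0.43 el-20 z0.3 None
place-1 -0.43 el-35 z0.085 None
place-1 -0.43 el-35 z0.3 [-0.67 -0.19 -1.08 -0.26  0.19  3.  ]
place-1 -0.61 el0 z0.085 None
place-1 -0.61 el0 z0.3 None
place-1 -0.61 el-20 z0.085 None
place-1 -0.61 el-20 z0.3 None
place-1 -0.61 el-35 z0.085 None
place-1 -0.61 el-35 z0.3 [-0.85 -0.19 -1.08 -0.26  0.19  3.  ]
```

```bash
python3 - <<'E'
from h import *
def down(s,e): # pick: U = s*y
    return quat([0,-s*np.sin(e),-np.cos(e)],[1,0,0])
print("pick tilt")
for nm,p in(("mid",[.443,.225,.04]),("single",[.632,.17,.012])):
  for s in(1,-1):
    for el in(0,15,25,35,45):
      for js in(1,-1):
        e=np.radians(el);r=bot.solve_ik(p,quat([0,-s*np.sin(e),-np.cos(e)],[js,0,0]))
        print(nm,s,el,js,None if r is None else np.round(r,2))
print("place")
for p in([.55,-.13],[.5,-.24],[.48,-.33]):
  for el in(0,15,25,35,45):
    e=np.radians(el);o=[]
    for az in range(-180,180,15):
      z=np.radians(az);a=[np.cos(z)*np.cos(e),np.sin(z)*np.cos(e),-np.sin(e)]
      ok=[bot.solve_ik([*p,h],quat(a,[-js*np.sin(z),js*np.cos(z),0])) is not None for h in(.075,.2) for js in(1,-1)]
      if any(ok):o.append((az,''.join('01'[k] for k in ok)))
    print(p,el,o)
E
```

```text
pick tilt
mid 1 0 1 [ 0.32  0.45 -0.57  0.55  0.    1.89]
mid 1 0 -1 [ 0.32  0.45 -0.57  0.55  0.   -1.25]
mid 1 15 1 [ 0.46  0.55 -0.44  0.71 -0.23  2.05]
mid 1 15 -1 [ 0.46  0.55 -0.44  0.71 -0.23 -1.09]
mid 1 25 1 [ 0.54  0.63 -0.33  0.84 -0.37  2.16]
mid 1 25 -1 [ 0.54  0.63 -0.33  0.84 -0.37 -0.98]
mid 1 35 1 [ 0.61  0.74 -0.21  1.   -0.49  2.28]
mid 1 35 -1 [ 0.61  0.74 -0.21  1.   -0.49 -0.86]
mid 1 45 1 [ 0.66  0.87 -0.08  1.18 -0.59  2.41]
mid 1 45 -1 [ 0.66  0.87 -0.08  1.18 -0.59 -0.74]
mid -1 0 1 [ 0.32  0.45 -0.57  0.55  0.    1.89]
mid -1 0 -1 [ 0.32  0.45 -0.57  0.55  0.   -1.25]
mid -1 15 1 [ 0.16  0.42 -0.67  0.44  0.26  1.74]
mid -1 15 -1 [ 0.16  0.42 -0.67  0.44  0.26 -1.4 ]
mid -1 25 1 [ 0.05  0.44 -0.71  0.4   0.44  1.63]
mid -1 25 -1 [ 0.05  0.44 -0.71  0.4   0.44 -1.51]
mid -1 35 1 [-0.05  0.49 -0.73  0.39  0.61  1.51]
mid -1 35 -1 [-0.05  0.49 -0.73  0.39  0.61 -1.63]
mid -1 45 1 [-0.14  0.57 -0.72  0.42  0.78  1.37]
mid -1 45 -1 [-0.14  0.57 -0.72  0.42  0.78 -1.77]
single 1 0 1 [ 0.15  0.72 -0.14  0.71  0.    1.72]
single 1 0 -1 [ 0.15  0.72 -0.14  0.71  0. 
[... 3929 characters left out ...]
'1100')]
[0.48, -0.33] 35 [(-180, '1100'), (-165, '1111'), (-150, '1111'), (-135, '1111'), (-120, '1111'), (-105, '1111'), (-90, '1111'), (-75, '1111'), (-60, '1111'), (-45, '1111'), (-30, '1111'), (-15, '1111'), (0, '1111'), (15, '1111'), (30, '1111'), (45, '1111'), (60, '1111'), (75, '1111'), (90, '1111'), (105, '1100')]
[0.48, -0.33] 45 [(-180, '1111'), (-165, '1111'), (-150, '1111'), (-135, '1111'), (-120, '1111'), (-105, '1111'), (-90, '1111'), (-75, '1111'), (-60, '1111'), (-45, '1111'), (-30, '1111'), (-15, '1111'), (0, '1111'), (15, '1111'), (30, '1111'), (45, '1111'), (60, '1111'), (75, '1111'), (90, '1111'), (105, '1111'), (120, '1111'), (135, '1100'), (150, '1100'), (165, '1111')]
```

Look-alikes weighed:
- **Can:** the small one at top (235,152) against the large one at (155,92). I choose the small one; its 64 x 100 mm model fits the edges.
- **Cartons:** white ones only, not the pink one at (160,285).
- **Disc copies:** these sit at the far right edge and are ignored.

The close crop confirmed the brush in the dark pot at (231,215). I start with the brush.

```bash
python3 - <<'E'
from h import *
q=quat(DOWN,[0,1,0])
bot.move_pose([.4715,.018,.28],q)
bot.set_gripper(.6,60)
bot.move_linear([.4715,.018,.127],.12)
bot.set_gripper(0.,60)
print(bot.read_gripper_width(),bot.read_position(),bot.read_ft_force())
bot.move_linear([.4715,.018,.262],.12)
print(bot.read_gripper_width(),bot.read_ft_force(),bot.read_clock())
ims=shots()
for c in ims: save(c+"_b1",ims[c])
print("can",fit(ims,CAN,.6277,.0116,cams=("side",)),fit(ims,CAN,.6277,.0116))
E
```

```text
0.19774609747002064 [0.4719892  0.0178233  0.12756603] [-0.91344912 -0.43539733  4.21565456]
0.19103323121325486 [-0.48393782  0.2131871  -0.71091323] 6.3333
can (array([0.627594  , 0.01259422]), np.float64(-232.33541870117188)) (array([0.62799968, 0.01244271]), np.float64(-278.43719482421875))
```

View pics/top_b1.png

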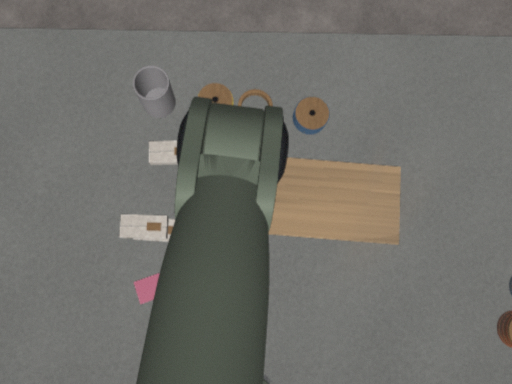

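View pics/side_b1.png

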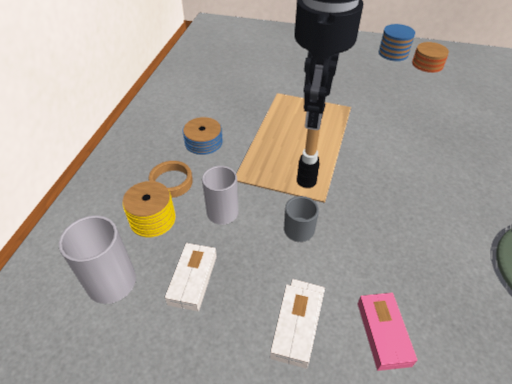

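Side view: the brush is held, its head at (308,172) above the pot at (300,218), and the small can is still at (221,195). Next I measure the foot offset and do the strokes.

```bash
python3 - <<'E'
from h import *
im=cv2.imread("pics/side_b1.png")[:,:,::-1].copy();ims={"side":im}
p=bot.read_position();print(p)
for z in(.136,.1405,.145):
    f=fit(ims,[cyl(.017,.05)[0]],p[0],p[1],z=z,cams=("side",),rng=.012);print(z,f)
f=fit(ims,[cyl(.017,.05)[0]],p[0],p[1],z=.1405,cams=("side",),rng=.012)[0]
h=f
D=[outline(proj("side",cyl(.017,.05)[0]+[f[0],f[1],.1405])),outline(proj("side",cyl(.009,.06)[0]+[p[0],p[1],.1405+.064]))]
save("brushfit",im,5,(260,100,360,220),D)
E
```

```text
[0.47101145 0.0180596  0.26121254]
0.136 (array([0.46894679, 0.01907579]), np.float64(-119.12567138671875))
0.1405 (array([0.46821966, 0.02349167]), np.float64(-118.78057098388672))
0.145 (array([0.46901688, 0.02761886]), np.float64(-118.51171875))
```

View pics/brushfit.png

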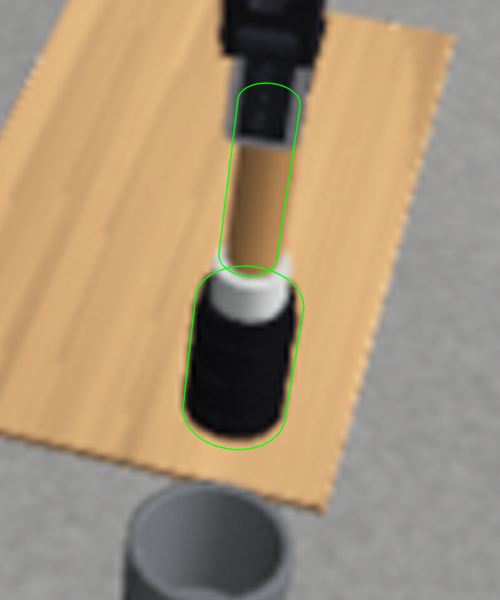

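```bash
python3 - <<'E'
from h import *
x,y=.630,.0115
bot.move_linear([x,y,.262],.12)
im=bot.camera("side");save("over",im,4,(170,80,320,230))
for i in range(3):
    f=bot.move_linear([x,y,.128],.1,until_force=8)
    pz=bot.read_position();bot.wait(.15);F=bot.read_ft_force()
    if i==0: im=bot.camera("side");save("in",im,4,(170,80,320,230))
    print(f,pz.round(4) if hasattr(pz,'round') else pz,np.round(F,1))
    bot.move_linear([x,y,.215 if i<2 else .262],.1);bot.wait(.15)
im=bot.camera("side");print(fit({"side":im},CAN,.6277,.0116,cams=("side",)),bot.read_clock(),bot.read_gripper_width())
save("after",im,4,(170,80,320,230))
E
python3 -c "
import cv2,numpy as np
a=[cv2.resize(cv2.imread(f'pics/{n}.png'),(260,260)) for n in('over','in','after')];cv2.imwrite('pics/tri.png',np.hstack(a))"
```

```text
False [0.6305 0.0114 0.1288] [ 0.5 -0.9 -1. ]
False [0.6306 0.0114 0.1287] [ 0.9 -0.4 -1.9]
False [0.6306 0.0114 0.1288] [-0.4  0.4 -0.7]
(array([0.62727101, 0.01273293]), np.float64(-258.3994140625)) 16.0083 0.19502391285297688
```

View pics/tri.png

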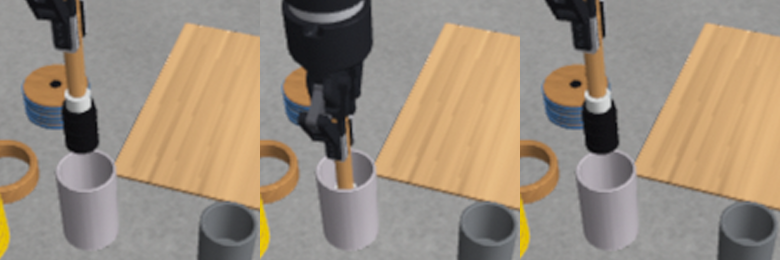

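The strokes were done: the middle panel shows the head inside the can, and the can hasn't moved. Now the brush goes back to its pot.

```bash
python3 - <<'E'
from h import *
x,y=.4727,.0143
bot.move_linear([x,y,.262],.15)
im=bot.camera("side");save("overpot",im,4,(230,100,380,250))
f=bot.move_linear([x,y,.1275],.08,until_force=8);print(f,bot.read_position(),bot.read_ft_force())
E
```

```text
False [0.47304574 0.0142685  0.12787617] [-0.58011684  0.52546328 -1.03264884]
```

View pics/overpot.png

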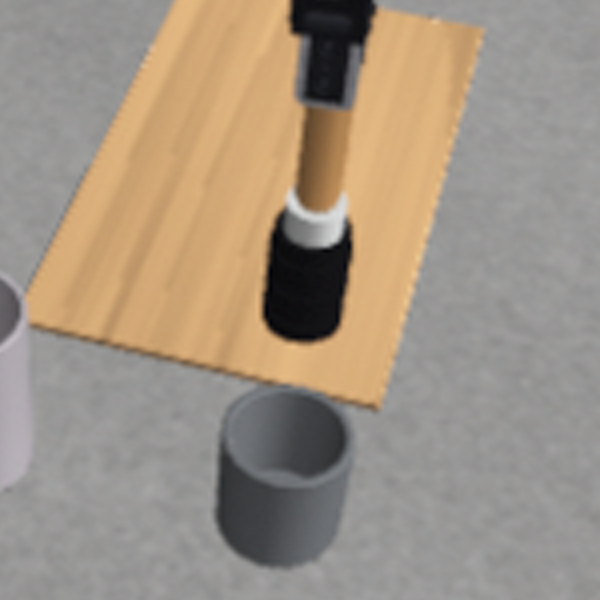

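```bash
python3 - <<'E'
from h import *
x,y=.4727,.0143
bot.set_gripper(.5)
bot.wait(.3)
bot.move_linear([x,y,.30],.15)
bot.set_gripper(1.0)
bot.move_pose([.5,.12,.30],quat(DOWN,[0,1,0]))
ims=shots();save("pot2",ims["side"],2,(150,110,400,384))
print(fit(ims,CAN,.6277,.0116,cams=("side",)),bot.read_clock())
print("bigcan",[bot.search_frame("side","can")[i]["bbox"] for i in range(2)])
g=ray("top",(158,101),0);print(g)
import itertools
im0=cv2.imread("pics/top0.png")[:,:,::-1].copy();im1=cv2.imread("pics/side0.png")[:,:,::-1].copy()
print(max(((-fit({"top":im0,"side":im1},cyl(r,h),g[0],g[1])[1],r,h,fit({"top":im0,"side":im1},cyl(r,h),g[0],g[1])[0]) for r,h in((.04,.125),(.042,.13),(.045,.14),(.048,.15))),key=lambda a:a[0]))
E
```

```text
(array([0.62780705, 0.01269161]), np.float64(-233.84271240234375)) 22.175
bigcan [[56.4, 214.4, 79.0, 91.0], [203.6, 163.5, 34.0, 59.2]]
[0.77461831 0.2087559  0.        ]
(np.float64(239.63369750976562), 0.04, 0.125, array([0.77597252, 0.20446349]))
```

View pics/pot2.png

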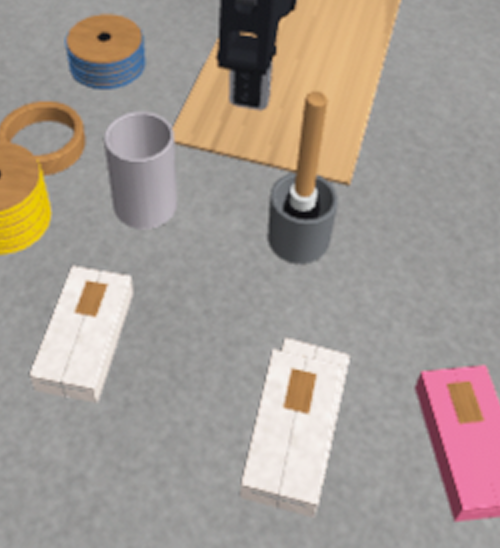

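The brush stands in the pot at crop (305,190), and the can hasn't moved. Now I take the can.

```bash
python3 - <<'E'
from h import *
q=quat(DOWN,[0,1,0]);x,y=.6277,.0125
bot.move_pose([x,y,.22],q)
f=bot.move_linear([x,y,.066],.12,until_force=6);print(f,bot.read_position())
if f: raise SystemExit
bot.set_gripper(0.,40)
print("w",bot.read_gripper_width(),bot.read_position(),bot.read_ft_force())
bot.move_linear([x,y,.2],.12)
print("w",bot.read_gripper_width(),bot.read_ft_force())
bot.move_linear([.53,-.36,.2],.2)
im=bot.camera("side");save("can1",im,1)
f=bot.move_linear([.53,-.36,.07],.06,until_force=6);print(f,bot.read_position(),bot.read_clock())
E
```

```text
False [0.6284068  0.01245262 0.06689117]
w 0.7429797293626368 [0.6285608  0.01169585 0.06730344] [-1.3617777  -2.56421524  5.94624659]
w 0.7440884551088268 [ 0.18068136 -0.04540398 -3.9586443 ]
True [ 0.52999563 -0.36005806  0.07326376] 30.1417
```

View pics/can1.png

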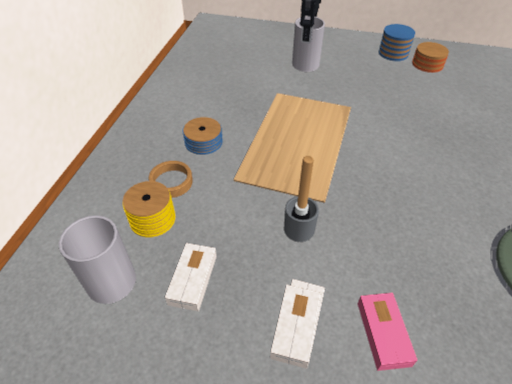

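```bash
python3 - <<'E'
from h import *
bot.set_gripper(1.0);bot.wait(.3)
bot.move_linear([.53,-.36,.28],.15)
bot.move_pose([.45,.10,.32],quat(DOWN,[0,1,0]))
ims=shots();save("s3",ims["side"],1.5,(150,30,512,384))
print("can",fit(ims,CAN,.53,-.36,z=.006,cams=("side",)))
S=fit(ims,CARTON,.6323,.1697,1.599,0.,("side",));print("single",S)
print("mid side face",fit(ims,[CARTON[1]],.4435,.2255,1.55,.028,("side",)))
print(bot.read_clock())
E
```

```text
can (array([ 0.52917735, -0.35611193]), np.float64(-282.76812744140625))
single (array([0.63105924, 0.16891489, 1.60733307]), np.float64(-202.56777954101562))
mid side face (array([0.44152656, 0.22579153, 1.52699805]), np.float64(-103.96189880371094))
34.1417
```

View pics/s3.png

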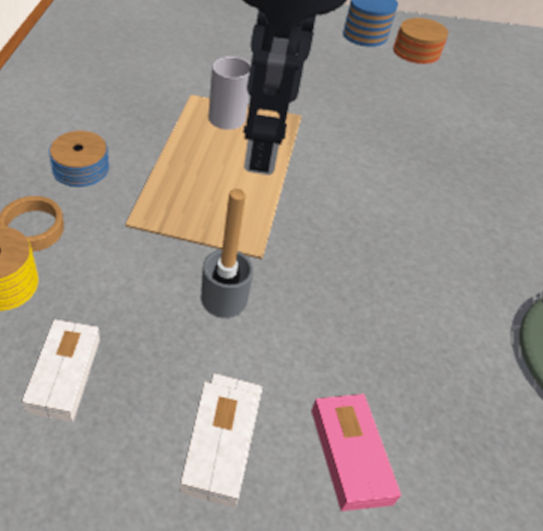

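The can stands upright on the board at crop (230,92). Now I plan the carton flips: pick tilted 30°, place with the tool at 30° below horizontal, coming from +x,+y. I check IK first.

```bash
cat >> h.py <<'E'
from scipy.spatial.transform import Slerp
def q2R(q): return R.from_quat(np.roll(q,-1))
def R2q(r): return np.roll(r.as_quat(),1)
def plan(c,yaw,zb,place,az=-120,e=30,d=.012,dep=.004,js=1,hi=.33):
    """c: xy; yaw: of length direction pointing to +y-ish. U=-length dir"""
    e=np.radians(e);U=-np.array([np.cos(yaw),np.sin(yaw),0]);Z=np.array([0,0,1.])
    a=-Z*np.cos(e)-U*np.sin(e);W=js*np.array([np.cos(yaw-np.pi/2),np.sin(yaw-np.pi/2),0])
    C=np.array([*c,zb+.014])
    s=(.014-dep)/np.cos(e)
    P=C+U*d+a*s
    q=quat(a,W)
    z=np.radians(az);N2=-np.array([np.cos(z),np.sin(z),0])
    # rotation maps U->Z, Z->N2
    A=np.c_[U,Z,np.cross(U,Z)];B=np.c_[Z,N2,np.cross(Z,N2)];Q=R.from_matrix(B@A.T)
    C2=np.array([*place,.006+.055]);P2=C2+Q.apply(P-C);q2=R2q(Q*q2R(q))
    S=Slerp([0,1],R.concatenate([q2R(q),q2R(q2)]))
    way=[]
    A0=np.r_[P[:2],hi];A1=np.r_[P2[:2],hi]
    for f in(0,.25,.5,.75,1): way.append((A0+(A1-A0)*f,R2q(S(f))))
    return dict(P=P,q=q,a=a,P2=P2,q2=q2,a2=Q.apply(a),way=way)
E
python3 - <<'E'
from h import *
T={"mid":((.4428,.2255),1.55,.028),"low":((.4385,.1975),1.52,0),"single":((.631,.169),1.603,0)}
for (n,(c,y,zb)),pl in zip(T.items(),((.5,-.265),(.51,-.195),(.53,-.13))):
  for js in(1,-1):
    for hi in(.25,.3):
      p=plan(c,y,zb,pl,js=js,hi=hi);o=[]
      L=[(p["P"]-.1*p["a"],p["q"]),(p["P"],p["q"])]+p["way"]+[(p["P2"],p["q2"]),(p["P2"]-p["a2"]*.12,p["q2"])]
      for x in L:
        s=bot.solve_ik(*x);o.append("None" if s is None else str(np.round(s,2)))
      print(n,js,hi,p["P"].round(3),p["P2"].round(3));print("  "+"\n  ".join(o))
E
```

```text
mid 1 0.25 [0.443 0.219 0.032] [ 0.495 -0.274  0.067]
  [-0.13  0.32 -0.66  0.65  0.52  1.45]
  [-0.01  0.47 -0.74  0.36  0.52  1.58]
  [-0.01  0.15 -0.49  0.93  0.52  1.58]
  [-0.04  0.19 -0.33  1.11  0.14  1.66]
  [-0.06  0.3  -0.21  1.21 -0.23  1.78]
  [-0.11  0.47 -0.11  1.29 -0.6   1.94]
  [-0.19  0.69  0.02  1.41 -0.96  2.18]
  [-0.19  0.91 -0.08  1.09 -0.96  2.18]
  [-0.04  0.95  0.17  1.46 -0.88  2.38]
mid 1 0.3 [0.443 0.219 0.032] [ 0.495 -0.274  0.067]
  [-0.13  0.32 -0.66  0.65  0.52  1.45]
  [-0.01  0.47 -0.74  0.36  0.52  1.58]
  [-0.01  0.11 -0.4   1.06  0.52  1.58]
  [-0.04  0.17 -0.24  1.23  0.14  1.66]
  [-0.06  0.28 -0.12  1.33 -0.23  1.78]
  [-0.11  0.43 -0.03  1.4  -0.6   1.94]
  [-0.19  0.65  0.07  1.51 -0.96  2.18]
  [-0.19  0.91 -0.08  1.09 -0.96  2.18]
  [-0.04  0.95  0.17  1.46 -0.88  2.38]
mid -1 0.25 [0.443 0.219 0.032] [ 0.495 -0.274  0.067]
  [-0.13  0.32 -0.66  0.65  0.52 -1.7 ]
  [-0.01  0.47 -0.74  0.36  0.52 -1.56]
  [-0.01  0.15 -0.49  0.93  0.52 -1.56]
  [-0.04  0.19 -0.33  1.11  0.14 -1.48]
  [-0.06  0.3  -0.21  1.21 -0.23 -1.36]
  [-0.11  0.47 -0.
[... 3179 characters left out ...]
72]
  [-0.1   0.52  0.05  1.17  0.52 -1.72]
  [-0.05  0.48  0.08  1.25  0.14 -1.52]
  [ 0.01  0.53  0.13  1.35 -0.22 -1.31]
  [ 0.04  0.63  0.16  1.49 -0.55 -1.05]
  [ 0.02  0.81  0.2   1.7  -0.83 -0.69]
  [ 0.02  1.01  0.11  1.4  -0.83 -0.69]
  [ 0.15  1.08  0.44  1.75 -0.75 -0.56]
single -1 0.3 [0.631 0.163 0.004] [ 0.525 -0.139  0.067]
  [-0.18  0.67 -0.12  0.9   0.51 -1.81]
  [-0.1   0.77 -0.2   0.68  0.52 -1.72]
  [-0.1   0.49  0.13  1.29  0.52 -1.72]
  [-0.05  0.47  0.18  1.37  0.14 -1.52]
  [ 0.01  0.51  0.22  1.47 -0.22 -1.31]
  [ 0.04  0.61  0.24  1.59 -0.55 -1.05]
  [ 0.02  0.77  0.25  1.79 -0.83 -0.69]
  [ 0.02  1.01  0.11  1.4  -0.83 -0.69]
  [ 0.15  1.08  0.44  1.75 -0.75 -0.56]
```

```bash
cat >> h.py <<'E'
def pick(p,force=50):
    bot.move_pose(p["P"]-.2*p["a"],p["q"])
    bot.set_gripper(1.)
    f=bot.move_linear(p["P"],.12,until_force=6)
    print("touch",f,np.round(bot.read_position(),4)-p["P"].round(4))
    if f: return False
    bot.set_gripper(0.,force)
    print("w",bot.read_gripper_width(),np.round(bot.read_ft_force(),1))
    bot.move_linear(p["P"]+[0,0,.03],.08)
    bot.move_linear(p["way"][0][0],.15)
    print("w",bot.read_gripper_width(),np.round(bot.read_ft_force(),1));return True
def carry(p):
    for x in p["way"][1:]: bot.move_pose(*x)
    bot.move_linear(p["P2"]+[0,0,.05],.15)
def setdown(p):
    f=bot.move_linear(p["P2"]-[0,0,.006],.03,until_force=4)
    print("down",f,np.round(np.array(bot.read_position())-p["P2"],4))
def leave(p):
    bot.set_gripper(1.);bot.wait(.2)
    bot.move_linear(p["P2"]-p["a2"]*.10,.12)
    bot.move_linear(p["P2"]-p["a2"]*.10+[0,0,.15],.2)
E
python3 - <<'E'
from h import *
for n,(c,y,zb),pl in(("mid",((.4428,.2255),1.55,.028),(.5,-.265)),("low",((.4385,.1975),1.52,0),(.51,-.195)),("single",((.631,.169),1.603,0),(.53,-.13))):
    p=plan(c,y,zb,pl,e=20,js=-1,hi=.3)
    L=[(p["P"]-.2*p["a"],p["q"]),(p["P"],p["q"])]+p["way"]+[(p["P2"],p["q2"]),(p["P2"]-p["a2"]*.10,p["q2"])]
    print(n,[bot.solve_ik(*x) is not None for x in L])
    if n=="mid":pm=p
if pick(pm):
    im=bot.camera("side");save("mid1",im,1.5,(100,80,450,384))
    print("low",fit({"side":im},CARTON,.4385,.1975,1.52,0.,("side",)))
E
```

```text
mid [True, True, True, True, True, True, True, True, True]
low [True, True, True, True, True, True, True, True, True]
single [True, True, True, True, True, True, True, True, True]
touch False [0.0005 0.     0.0005]
w 0.6333311300679886 [-0.8 -1.6  5.6]
w 0.632958971907006 [-0.8  0.6 -1.9]
low (array([0.43807232, 0.19787648, 1.5100792 ]), np.float64(-219.73704528808594))
```

View pics/mid1.png

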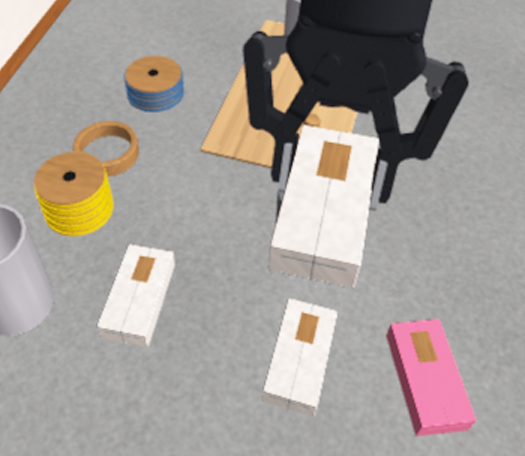

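The mid carton is held level, and the low one remains alone at crop (300,355), unmoved. Carrying mid to the board.

```bash
python3 - <<'E'
from h import *
p=plan((.4428,.2255),1.55,.028,(.5,-.265),e=20,js=-1,hi=.3)
carry(p)
im=bot.camera("side");save("mid2",im,2.5,(150,20,420,220))
setdown(p);print(bot.read_clock())
im=bot.camera("side");save("mid3",im,2.5,(150,20,420,220))
E
```

```text
down True [-0.0001 -0.0001  0.0001]
45.425
```

View pics/mid3.png

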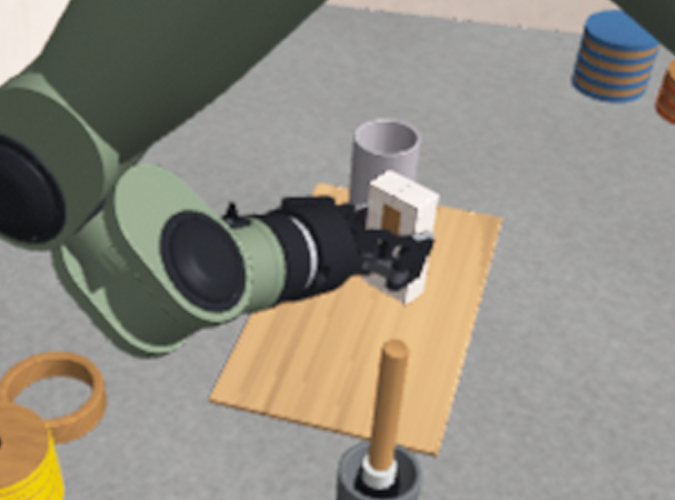

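Contact came at exactly the expected height. The picture shows the carton upright on the board in front of the can. Releasing.

```bash
python3 - <<'E'
from h import *
p=plan((.4428,.2255),1.55,.028,(.5,-.265),e=20,js=-1,hi=.3)
leave(p)
pl=plan((.4382,.1975),1.512,0,(.51,-.195),e=20,az=-114,js=-1,hi=.3)
w=p["way"]
for x in w[3:0:-1]: bot.move_pose(x[0]+np.array([0,0,.02]),x[1])
im=bot.camera("side");save("mid4",im,1.5,(150,20,512,384))
L=fit({"side":im},CARTON,.4382,.1975,1.512,0.,("side",));print(L,bot.read_clock())
t=bot.camera("top");save("mid4t",t,1)
E
```

```text
(array([0.43762779, 0.19795587, 1.51563512]), np.float64(-219.73410034179688)) 49.6917
```

View pics/mid4.png

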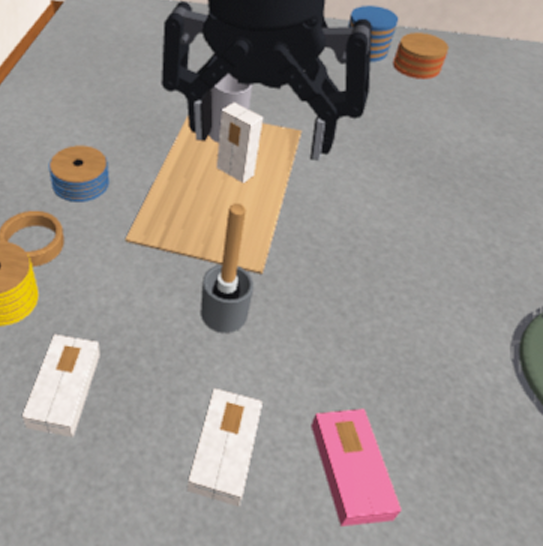

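Mid stands upright at crop (240,140). Now the low carton.

```bash
python3 - <<'E'
from h import *
p=plan((.4379,.1977),1.513,0,(.51,-.195),e=20,az=-114,js=-1,hi=.3)
print([bot.solve_ik(*x) is not None for x in p["way"]+[(p["P2"],p["q2"])]])
if pick(p):
    carry(p)
    setdown(p);print(bot.read_clock())
    im=bot.camera("side");save("low3",im,2.5,(150,20,420,220))
E
```

```text
[True, True, True, True, True, True]
touch False [ 0.0004 -0.0002  0.0004]
w 0.63704205580584 [-1.1 -1.8  5.5]
w 0.6308964017302165 [ 0.2 -0.5 -1.9]
down True [ 0.     -0.0002  0.0003]
59.9083
```

View pics/low3.png

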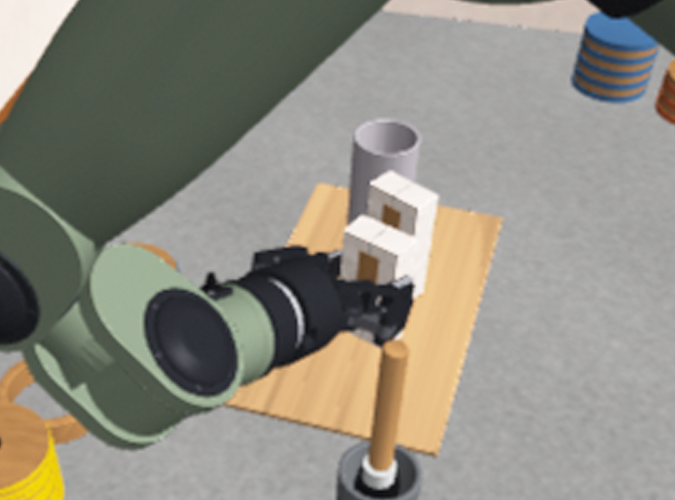

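```bash
python3 - <<'E'
from h import *
p=plan((.4379,.1977),1.513,0,(.51,-.195),e=20,az=-114,js=-1,hi=.3)
leave(p)
for x in p["way"][3:0:-1]: bot.move_pose(x[0]+np.array([0,0,.02]),x[1])
ims=shots();save("low4",ims["side"],1.5,(0,20,362,384))
L=fit({"side":ims["side"]},CARTON,.631,.169,1.603,0.,("side",));print(L,bot.read_clock())
for n in ("low","can"): print([ (round(d["confidence"],2),np.round(d["bbox"])) for d in bot.search_frame("side",n)])
E
```

```text
(array([0.63103392, 0.16895082, 1.60787663]), np.float64(-201.7531280517578)) 64.05
[(0.88, array([355., 295.,  63.,  76.])), (0.73, array([286., 108.,  30.,  52.]))]
[(0.83, array([ 57., 216.,  79.,  90.])), (0.71, array([292.,  68.,  24.,  39.]))]
```

View pics/low4.png

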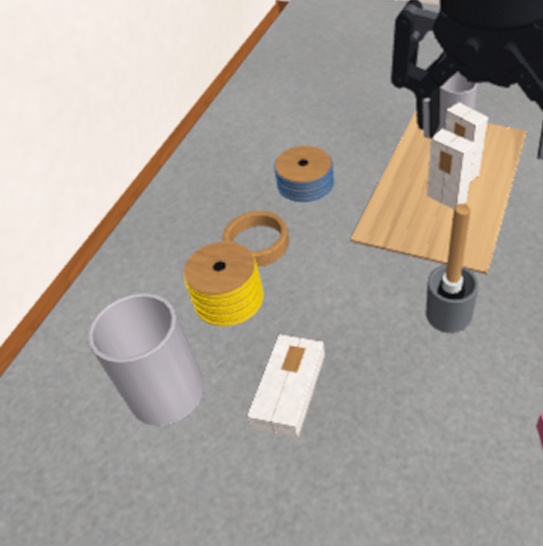

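```bash
python3 - <<'E'
from h import *
p=plan((.6312,.1691),1.604,0,(.53,-.13),e=30,az=-110,js=-1,hi=.3)
print([bot.solve_ik(*x) is not None for x in p["way"]+[(p["P2"],p["q2"]),(p["P2"]-p["a2"]*.1,p["q2"]),(p["P2"]-p["a2"]*.1+[0,0,.15],p["q2"])]],p["P2"])
if pick(p):
    carry(p)
    setdown(p);print(bot.read_clock())
    im=bot.camera("side");save("sg3",im,2,(100,20,420,300))
E
```

```text
[True, True, True, True, True, True, True, True] [ 0.5265798  -0.13939693  0.0672265 ]
touch False [ 0.0006 -0.0004  0.0006]
w 0.6336385314888253 [-0.5 -3.2  4.4]
w 0.6354138718431189 [-0.5 -0.  -2.1]
down True [-0.     -0.0002  0.0005]
74.55
```

View pics/sg3.png

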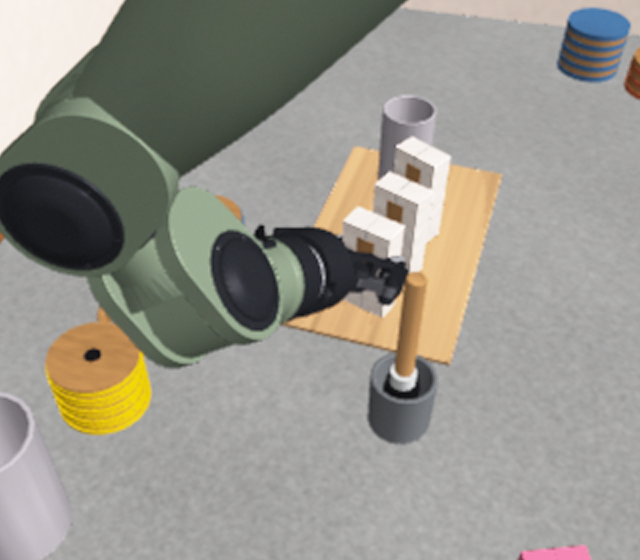

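```bash
python3 - <<'E'
from h import *
p=plan((.6312,.1691),1.604,0,(.53,-.13),e=30,az=-110,js=-1,hi=.3)
leave(p)
bot.move_pose([.45,.28,.33],quat(DOWN,[0,1,0]))
ims=shots();save("fin_s",ims["side"],2.5,(150,20,400,250));save("fin_t",ims["top"],2.5,(200,60,420,260))
print("can",fit(ims,CAN,.53,-.36,z=.006),fit(ims,CAN,.53,-.36,z=.006,cams=("top",)))
UP=box(.028,.055,.11)
for n,c,az in(("mid",(.5,-.265),-120),("low",(.51,-.195),-114),("single",(.53,-.13),-110)):
    print(n,fit(ims,UP,*c,np.radians(az+180),z=.006,rng=.012))
print("pot",fit(ims,POT,.4712,.0148),bot.read_clock())
E
```

```text
can (array([ 0.53019177, -0.35972037]), np.float64(-309.3134765625)) (array([ 0.53020161, -0.35990833]), np.float64(-199.5690460205078))
mid (array([ 0.49995759, -0.26542493,  1.04110446]), np.float64(-281.2143859863281))
low (array([ 0.50999209, -0.19569125,  1.12096782]), np.float64(-237.79551696777344))
single (array([ 0.53028588, -0.13024771,  1.22578646]), np.float64(-256.97259521484375))
pot (array([0.47839857, 0.01790149]), np.float64(-202.14903259277344)) 78.525
```

View pics/fin_s.png

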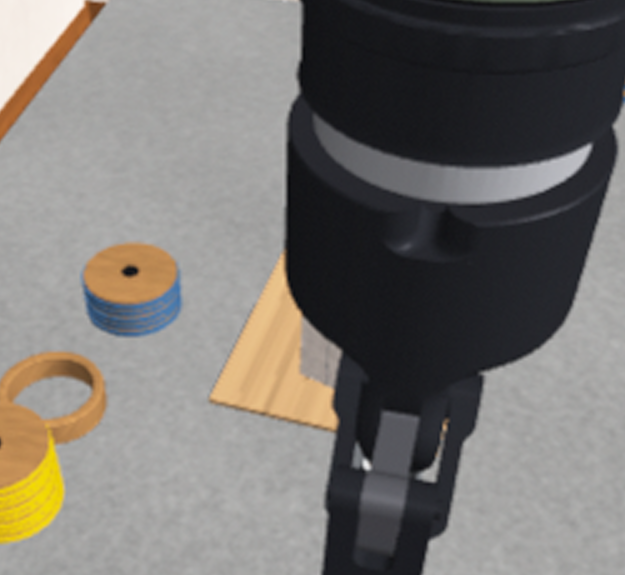

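View pics/fin_t.png

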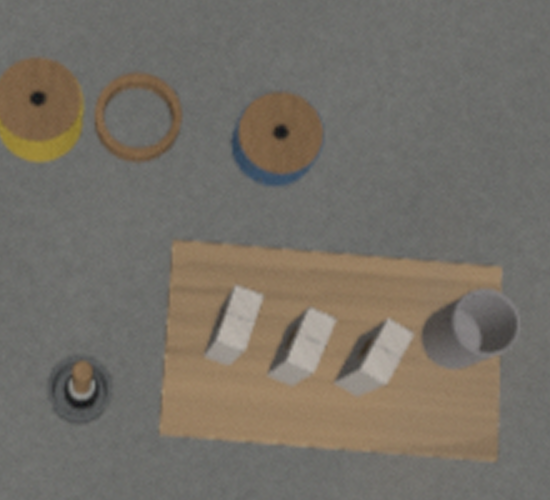

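The top view shows three cartons and the can upright on the board, and the brush in its pot. The arm blocks the side view, so I move it away for one last look.

```bash
python3 - <<'E'
from h import *
bot.goto_joints([1.031,.326,-.193,1.052,0,1.437])
ims=shots();save("fin_s2",ims["side"],1.5)
g=lambda *a:print(*a)
g("can",fit(ims,CAN,.53,-.36,z=.006)[0].round(4));g("single",fit(ims,box(.028,.055,.11),.53,-.13,1.22,z=.006,rng=.012)[0].round(4))
g("discs_b",fit(ims,cyl(.045,.04),.7332,-.1847)[0].round(4),"start .7332 -.1847")
g("pot",fit(ims,POT,.4712,.0148,cams=("side",))[0].round(4),bot.read_clock(),bot.read_ft_force().__repr__())
E
```

```text
can [ 0.5302 -0.359 ]
single [ 0.5296 -0.1299  1.2155]
discs_b [ 0.7333 -0.1849] start .7332 -.1847
pot [0.4715 0.014 ] 79.9083 array([0.14416959, 0.37484631, 0.2449181 ])
```

View pics/fin_s2.png

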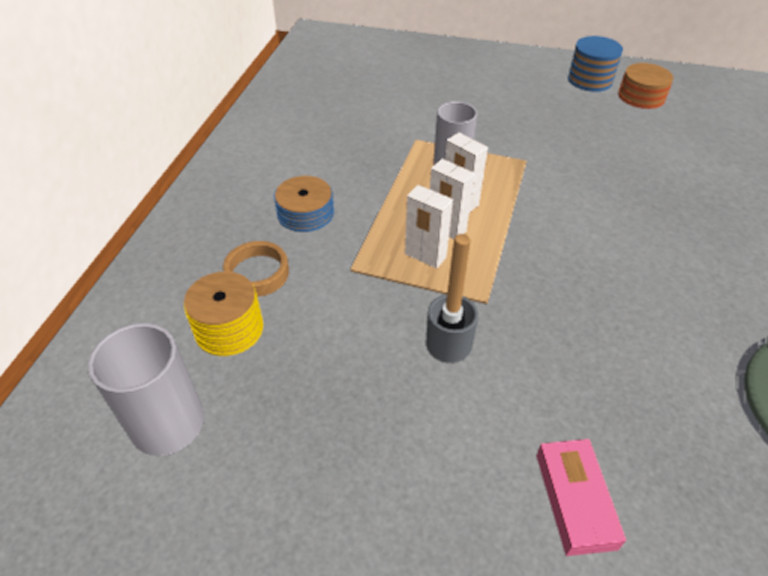

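The side view confirms it: the cartons stand at (428,228), (452,200) and (466,170), the can at (455,130) and the brush in its pot at (452,300). The discs, tape, large can and pink carton look unmoved. Handing in.

```bash
python3 -c "
from cell import bot
bot.close_job()"
```

```text
the job is handed in; nothing more can be done
```

I handed the job in at about 80 s of the 210 s allowed; the system reports no verdict.

**What I did:** I brushed the small can with three strokes, stopping just above its floor by my estimate (about 7 mm up, no contact felt). I then stood the brush back in its pot and set the can on the board. After that I lifted mid, low and single in turn and stood each on its small end. No "top" carton was in this scene.

**Last checks:**
- **Can:** it fitted at (0.530, -0.360) from both cameras, well inside the board edges. It had not moved since it was set down.
- **Cartons:** all three fitted upright within 1 mm of where I planned them, and each touched down at the expected height.
- **Brush:** it stands head down in the pot, judged by eye from both cameras.
- **Untouched things:** the blue disc stack measured within 1 mm of its start. The yellow discs, the tape roll, the large can and the pink carton looked unmoved but I did not measure them.

**Disagreements:** one two-camera fit put the pot about 7 mm off while the arm blocked the side view. The clear side view afterwards put it back within 1 mm. The first two-camera fit of the piled mid carton was about 10 mm off, so I used its corners in the top view instead.

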